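Tidy the crate top: bangle to the jewellery box, phone stand to the phone tray

TASK

Sort the two stray things on the crate into their places: put the wooden bangle into the open pink jewellery box so that it lies flat on the bottom, and stand the red phone stand upright on its base in the large empty compartment of the grey phone tray. Let go of both.

Things in the scene. Friction and masses are not known exactly. Their poses are not given: they have to be found in the camera images.
- bangle_center (a point): Wooden bangle: plain dark brown ring lying flat, outer diameter 82 mm, hole 60 mm, 22 mm high, 40 g. Too wide to span: pinch its 11 mm thick band from above, one finger in the hole (band mid-line 35.5 mm from this point). Point: middle of the hole, half-way up (11 mm above its underside); z is the ring's axis. The white tape roll of similar size is not wanted.
- stand_center (a point): Red silicone phone stand, upright: foot 74 mm (x) by 44 mm (y), height 69 mm, 90 g. Two leaning plates meet at the top like a letter A; a 22 mm lip runs along the foot's -x edge. Its sides across y are flat, upright, 44 mm apart: grip from above, closing along y. Point: mid-width, 35 mm above its underside, 8 mm to +x of the foot's middle; z up. The red round candle tin is not wanted.
- jewel_box_in (a point): Middle of the inner floor (5 mm above the crate top) of the open pink plastic jewellery box, fixed. Outside 130 mm (x) by 170 mm (y), 50 mm high, walls 5 mm; inside 120 by 160 mm, empty. Its pink lid, hinged along the +x rim, stands open there, 130 mm tall, leaning outward 3 to 20 degrees past upright. z up.
- phone_tray_in (a point): Middle of the inner floor (5 mm above the crate top) of the large empty compartment of the grey plastic phone tray, fixed. Outside 140 mm (x) by 160 mm (y), 45 mm high, walls 5 mm; inside 130 by 150 mm. On its +x side adjoins a narrow compartment (62 mm along x) filled with a charger and a power pack: not to be used. z up.
Mind the look-alikes: they are no part of the job. Of the things shaped like the part that bears bangle_center, the dark wooden one is meant.

How it is judged:
By the outcome, as a careful person would: the job done as asked, in the order asked, and still so for the second after the job is handed in, with the robot touching nothing.
It also fails if it takes over 58 s, if anything falls off the work surface, if the arm or the gripper's body presses on something with over 40 N, if the wrist force passes 120 N, or if a joint passes its speed limit or range.

ROBOT

A 6-joint arm with a two-finger parallel gripper is mounted at the origin on the work surface. World frame = base frame: x ahead of the robot, y to its left, z up, the work surface at z = 0. Lengths are in m, angles in rad, forces in N, time in s.
With the tool pointing down it reaches from about 0.4 to 0.825 m from the base axis. Payload 7 kg.
Tool frame: the origin (TCP) lies at the centre of the arm's flange, where the gripper is bolted on; the fingertips stand 178 mm ahead of it and the grasp point (between the pads) lies 159 mm ahead of it; x points along the fingers, y is the direction in which the jaws open and shut, and the axes are right-handed (so a half turn about x gives the same grasp; the last joint's range is limited). The gripper opens to 88 mm and grips with 3 to 60 N. Pads are 19 mm wide; open, the fingers measure 130 mm over their backs; the gripper's body (78 mm by 193 mm) begins 47 mm behind the grasp point.
Start: joints at [1.56, 0.359, 0.012, 0, -1.224, -0.288], TCP at [0.199, 0.645, 0.405] pointing down, gripper open.
Joint ranges: [-3.07, 3.07], [-1.43, 2.12], [-1.02, 1.25], [-3.03, 1.67], [-3.05, -0], [-3.03, 3.03]. Speed limits (rad/s): [2.39, 2.39, 3.01, 3.14, 3.14, 3.14].

INTERFACE

Orientations are given as [roll, pitch, yaw] about the fixed x, y, z axes, in that order (R = Rz(yaw) Ry(pitch) Rx(roll)).
In Python, from station import status, viewer, arm gives the robot as it stands. The module is installed in compiled form; this text tells all that it offers.
- The arm moves only by the tool apply_moves, never from a script. Its argument "commands" is a list of rows, each an object of numbers: "dx", "dy", "dz": the shift along the world's x, y, z in mm; "spin": the turn about the world's z in degrees; "hand": the closure, from 0 (fully open) to 1 (shut). A call has exactly 5 rows; each row shifts and turns the commanded pose from where the row before left it; what a row does not reach is not made up. A row lasts 1/8 s, in which the tool goes at most 62.5 mm and 10.7 degrees, less where a joint would pass 70% of its speed; a pose out of reach is approached as far as the arm can. A call is refused whole if a number of a shift passes 62.5 or a number of a turn 10.7, either way. A call with a gripper value outside its range is refused whole. The fingers move at their own pace and stop on an object; "grip_force" is the grip in N (left out, the last holds). Time passes only in rows, so rows that do not move let the fingers close, or fill a call up. It gives the time, the measured TCP pose, the force and the opening at its end, in the units of the state.
- status.get_state(): the state, without advancing time (a new reading comes with each control period).
- viewer.grab_frame(name): name is "side" or "top" or "wrist"; returns the picture (480x640x3 uint8, red, green, blue); there is no depth.
- viewer.camera_info(name): a dict with "fx", "fy", "cx", "cy" (pixels), "D" ([k1, k2, p1, p2, k3] as OpenCV has them; the pictures are not rectified), "eye" and "attitude" of the camera in the world; the wrist camera has in their place "T_tool_cam" (4x4, takes a point from camera to tool coordinates, whose origin is the TCP and whose axes are the tool frame's). Camera axes: x right, y up, looking along -z (the intrinsics and any distortion apply to the point x, -y, -z); pixel columns grow to the right and rows downward; lengths in m; the calibration is good to about 2 mm. A picture is of the moment at which its call begins: read the wrist's pose just before it. camera_info takes no time and is no camera call.
- arm.job_done(): hands the job in, once; it reports no verdict.
The state is a dict: "t": time; "q": joint angles; "qd": joint speeds; "joint_efforts": joint torques, N m; "eef_pos": TCP position; "ee_rot": TCP orientation; "force": force on the tool from outside, world axes, zero at the start; "moment": the same for the moment, N m; "width": finger opening in m.
Only numpy, scipy, OpenCV 4.12 (cv2) and the standard library are available. Lean on these libraries where they do the work, as an engineer would, in place of code of your own. Each camera call takes 0.05 s, during which the arm holds its last target.

## Working session

There is one attempt and no reset: what is moved stays moved. The work goes in short steps, Python scripts to look and compute and a tool call to move; the robot and the scene stay as the last step left them, time stands still between calls to the robot, and variables do not carry over. Pictures are saved under pics/ and viewed, and the job is handed in when it is done.

Besides the shell and the picture viewer there is one more tool, called by a JSON object that holds its "api" and its "payload", one argument or row to a line. apply_moves: Moves the arm, as the interface text tells. Its arguments: {"type":"object","properties":{"commands":{"type":"array","items":{"type":"object","properties":{"dx":{"type":"number"},"dy":{"type":"number"},"dz":{"type":"number"},"spin":{"type":"number"},"hand":{"type":"number"}}}},"grip_force":{"type":"number"}},"required":["commands"]}

```bash
mkdir -p pics; python3 - <<'E'
from station import status, viewer, arm
import cv2
s=status.get_state()
print(s)
for n in ["side","top","wrist"]:
    print(n,viewer.camera_info(n))
for n in ["side","top"]:
    im=viewer.grab_frame(n); cv2.imwrite(f"pics/{n}0.png",im[:,:,::-1])
E
```

```text
{'t': 0.0, 'q': array([ 1.56009440e+00,  3.59366381e-01,  1.10502187e-02, -3.73115963e-04,
       -1.22412614e+00, -2.88150839e-01]), 'qd': array([ 0.0004327 ,  0.00118784, -0.00144515, -0.00027179,  0.00079259,
       -0.00030468]), 'joint_efforts': array([ 7.88056550e-04, -5.82728219e+01,  2.93041205e+01,  6.99707374e+00,
        6.96711868e-03, -1.66646969e-04]), 'eef_pos': array([0.19864262, 0.64488923, 0.40372782]), 'ee_rot': array([ 1.6490182 ,  1.56911338, -1.79155428]), 'force': array([ 0.22459605, -0.00527928,  0.26256409]), 'moment': array([ 0.05887291, -0.0174585 ,  0.00597482]), 'width': 0.08755909152487173}
side {'fx': 474.4670312269437, 'fy': 474.4670312269437, 'cx': 316.14903091545614, 'cy': 241.49055035316428, 'D': array([-0.07939525,  0.        ,  0.        ,  0.        ,  0.        ]), 'eye': array([ 0.17674774, -0.62754907,  0.7996999 ]), 'attitude': array([ 0.72653925,  0.01733459, -0.47977981])}
top {'fx': 457.8924708127059, 'fy': 457.8924708127059, 'cx': 317.57433259439307, 'cy': 231.6628238258971, 'D': array([-0.0761576,  0.       ,  0.       ,  0.       ,  0.       ]), 'eye': array([ 0.37190988, -0.06400389,  1.11375774]), 'attitude': array([ 0.06579505,  0.00636526, -1.5463972 ])}
wrist {'fx': 343.7817422164062, 'fy': 343.7817422164062, 'cx': 321.2174194745709, 'cy': 244.4250067216662, 'D': array([-0.05039064,  0.        ,  0.        ,  0.        ,  0.        ]), 'T_tool_cam': array([[ 4.86660047e-04,  2.50160087e-01, -9.68204366e-01,
         2.04043129e-02],
       [ 9.99999878e-01, -4.39454009e-05,  4.91287397e-04,
        -3.89629503e-04],
       [ 8.03523688e-05, -9.68204487e-01, -2.50160078e-01,
        -6.81263356e-02],
       [ 0.00000000e+00,  0.00000000e+00,  0.00000000e+00,
         1.00000000e+00]])}
```

View pics/side0.png

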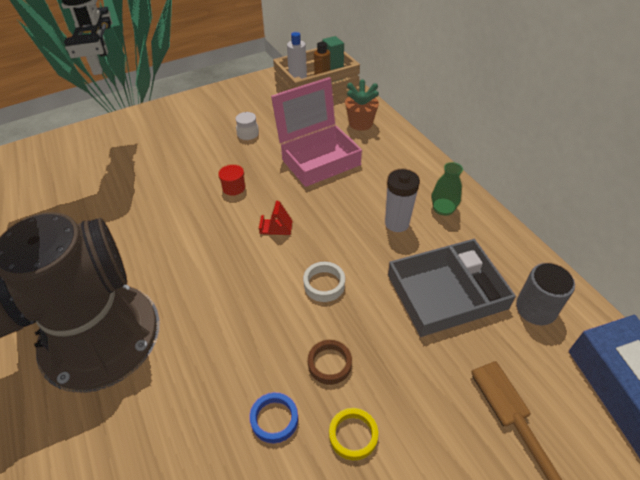

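View pics/top0.png

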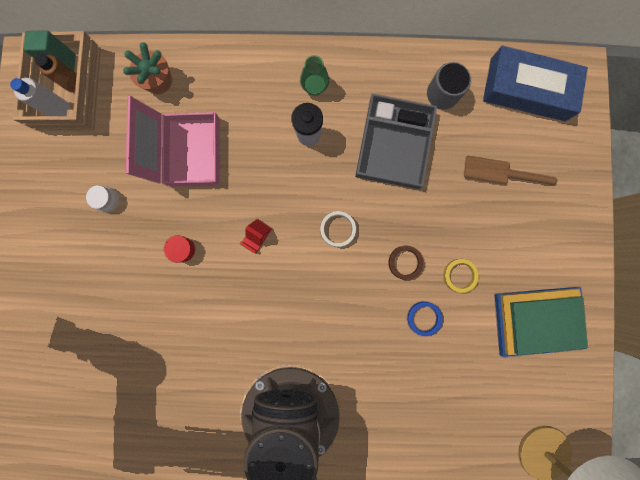

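Candidates (top image): bangle – brown (406,263) is the one wanted; white tape (338,229), yellow (461,276), blue (425,319) are look-alikes. Stand – red A shape (257,236) is wanted; red tin (180,249) is not. Now the close crops.

```bash
cat > h.py <<'E'
import numpy as np, cv2
from scipy.spatial.transform import Rotation as R
from station import status, viewer
def cam(n,s=None):
    i=viewer.camera_info(n)
    K=np.array([[i['fx'],0,i['cx']],[0,i['fy'],i['cy']],[0,0,1]]);D=np.array(i['D'])
    if n=='wrist':
        T=np.eye(4);T[:3,:3]=R.from_euler('xyz',s['ee_rot']).as_matrix();T[:3,3]=s['eef_pos']
        T=T@i['T_tool_cam'];return K,D,T[:3,:3],T[:3,3]
    return K,D,R.from_euler('xyz',i['attitude']).as_matrix(),np.array(i['eye'])
def toplane(c,px,z):
    K,D,Rm,e=c
    u=cv2.undistortPoints(np.array(px,float).reshape(-1,1,2),K,D).reshape(-1,2)
    d=np.c_[u[:,0],-u[:,1],-np.ones(len(u))]@Rm.T
    return e+d*((z-e[2])/d[:,2])[:,None]
def proj(c,P):
    K,D,Rm,e=c
    q=(np.array(P,float).reshape(-1,3)-e)@Rm; q=q*[1,-1,-1]
    return cv2.projectPoints(q,np.zeros(3),np.zeros(3),K,D)[0].reshape(-1,2)
def crop(src,dst,x0,y0,w,h,k):
    im=cv2.imread(src)[y0:y0+h,x0:x0+w]; cv2.imwrite(dst,cv2.resize(im,None,fx=k,fy=k,interpolation=cv2.INTER_CUBIC))
E
python3 - <<'E'
from h import *
crop('pics/top0.png','pics/top0_a.png',110,80,190,190,3)
crop('pics/top0.png','pics/top0_b.png',310,80,190,270,2)
crop('pics/top0.png','pics/top0_c.png',225,205,64,60,10)
t=cam('top')
print(toplane(t,[[406,263],[338,229]],.022),toplane(t,[[257,236]],.03))
E
```

```text
[[ 0.37387788 -0.26783518  0.022     ]
 [ 0.45120347 -0.10395292  0.022     ]] [[0.42935687 0.08825276 0.03      ]]
```

View pics/top0_a.png

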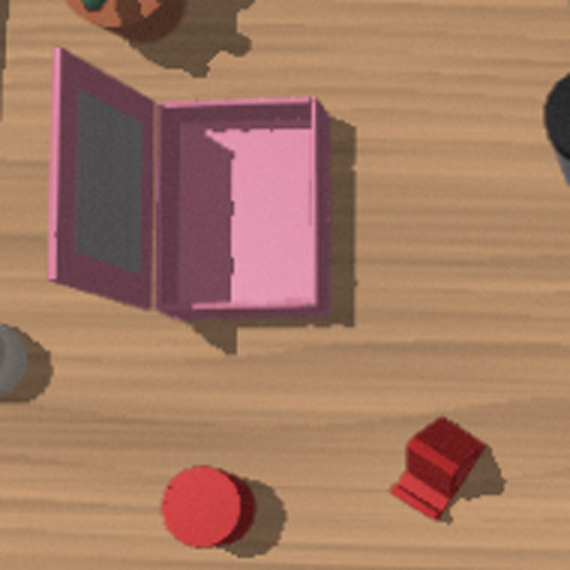

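View pics/top0_b.png

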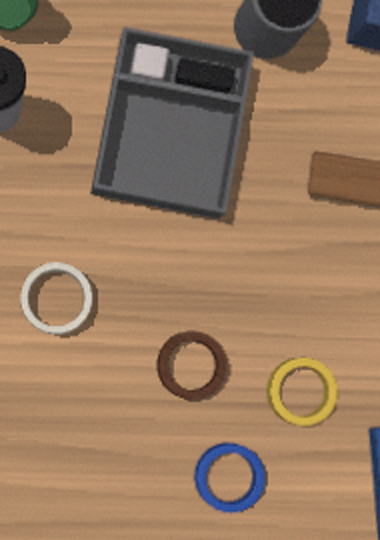

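View pics/top0_c.png

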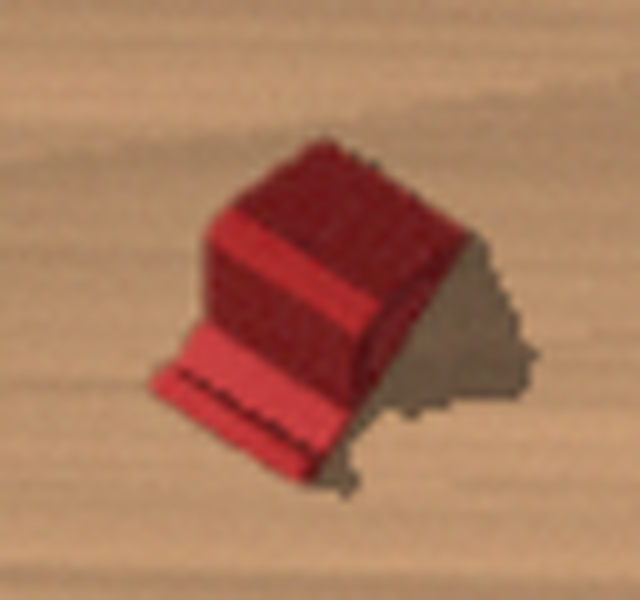

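The crop confirms the brown ring at (406,263) and the A-shaped stand at (257,236), with its lip at the lower left. Next I'm zooming in on the box and tray corners.

```bash
python3 - <<'E'
from h import *
crop('pics/top0.png','pics/z1.png',120,90,110,105,6)
crop('pics/top0.png','pics/z2.png',350,90,95,105,6)
t=cam('top')
f=lambda x0,y0,k,P:[(x0+(a+.5)/k-.5,y0+(b+.5)/k-.5) for a,b in P]
c=toplane(t,f(225,205,10,[(150,385),(305,485),(475,240)]),0)
print(c,[np.linalg.norm(c[0]-c[1]),np.linalg.norm(c[2]-c[1])])
x=(c[2]-c[1])[:2];y=(c[0]-c[1])[:2]
print('yaws',np.degrees(np.arctan2(x[1],x[0])),np.degrees(np.arctan2(y[1],y[0]))-90)
# brown ring by color
im=viewer.grab_frame('top')
E
```

```text
[[0.41267579 0.13466862 0.        ]
 [0.38924943 0.09587986 0.        ]
 [0.45005268 0.05620831 0.        ]] [np.float64(0.04531404340334801), np.float64(0.07260074116861587)]
yaws -33.122750324081515 -31.129754587757297
```

View pics/z1.png

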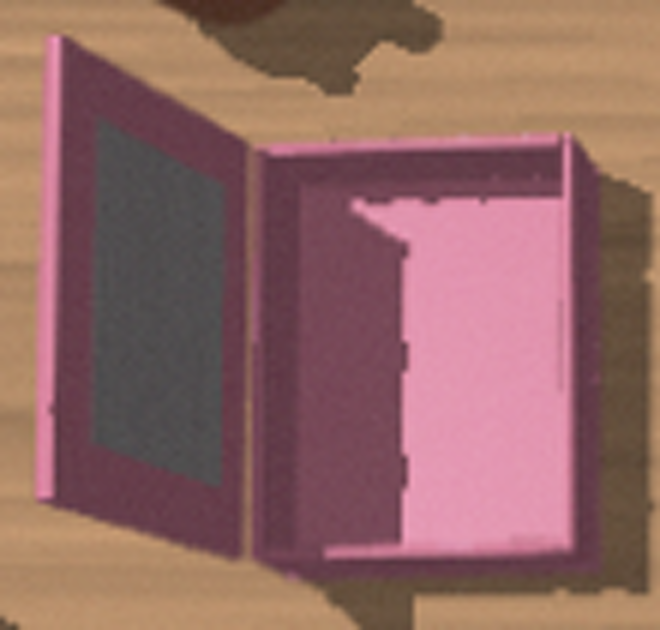

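View pics/z2.png

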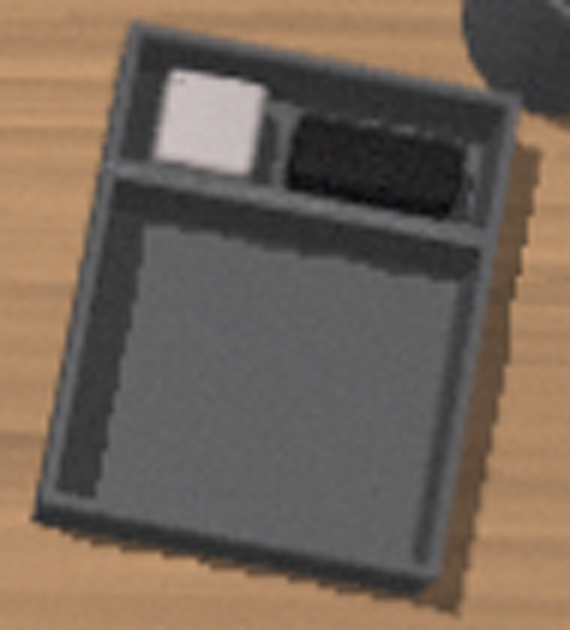

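```bash
python3 - <<'E'
from h import *
t=cam('top')
f=lambda x0,y0,k,P:[(x0+(a+.5)/k-.5,y0+(b+.5)/k-.5) for a,b in P]
for nm,x0,y0,z,P in [('box',120,90,.05,[(255,150),(572,133),(577,555),(250,558)]),('tray',350,90,.045,[(42,497),(437,575),(495,232),(110,165)])]:
    c=toplane(t,f(x0,y0,6,P),z)[:,:2]
    print(nm,c.tolist(),'mid',c.mean(0),'sides',[np.linalg.norm(c[i]-c[(i+1)%4]) for i in range(4)],'ang',[np.degrees(np.arctan2(*(c[(i+1)%4]-c[i])[::-1])) for i in range(4)])
# ring colour fit
im=cv2.imread('pics/top0.png')
sub=im[235:292,378:435].astype(int)
m=(sub.sum(2)<240).astype(np.uint8)
cs,_=cv2.findContours(m,cv2.RETR_EXTERNAL,cv2.CHAIN_APPROX_NONE)
e=cv2.fitEllipse(max(cs,key=len)); print(e, sub[28,13],sub[0,0])
print(toplane(t,[(e[0][0]+378,e[0][1]+235)],.014))
s=status.get_state(); Rm=R.from_euler('xyz',s['ee_rot']).as_matrix(); print(Rm.round(3), s['t'])
# side check
sc=cam('side'); print(proj(sc,[[.374,-.268,.011],[.43,.085,.035]]))
E
```

```text
box [[0.7153079948864021, 0.3257112583169681], [0.7236589705804384, 0.19730505891240072], [0.5532582802537882, 0.18752821556266833], [0.5496411698790086, 0.3183066216216174]] mid [0.6354666  0.25721279] sides [np.float64(0.1286774682707424), np.float64(0.17068093604642592), np.float64(0.13082841808560822), np.float64(0.16583222109294826)] ang [np.float64(-86.27897422930461), np.float64(-176.716219968243), np.float64(91.58430082377353), np.float64(2.5591862135430854)]
tray [[0.5845782655295065, -0.14419225248399303], [0.557561581168616, -0.3004727205127603], [0.6965410861920449, -0.3232717243494684], [0.7194669426115664, -0.16910820050138636]] mid [ 0.63953697 -0.23426122] sides [np.float64(0.1585985054190188), np.float64(0.14083713073086776), np.float64(0.15585886878142888), np.float64(0.13717054957443917)] ang [np.float64(-99.80796005827033), np.float64(-9.316154207091051), np.float64(81.54146089133583), np.float64(169.5345773198489)]
((27.883155822753906, 27.68599510192871), (33.12138366699219, 34.88395690917969), 123.439208984375) [49 64 96] [ 98 130 169]
[[ 0.37463868 -0.26903671  0.014     ]]
[[-0.    -0.294 -0.956]
 [-0.001 -0.956  0.294]
 [-1.     0.001 -0.   ]] 0.15
[[328.57866511 360.51524345]
 [275.85570704 219.01011064]]
```

Bangle measured at about (0.374,-0.268). The box centre is about (0.6355,0.257) with its x axis along world +y. The tray centre is about (0.6395,-0.234), yaw -9.5°. The plan is to pinch the bangle on its +x side with the jaws roughly along world x, and keep that yaw for placing.

{"api": "apply_moves", "payload": {
  "commands": [
    {"dx":27,"dy":-44.5,"spin":-3.5,"hand":0},
    {"dx":27,"dy":-44.5,"spin":-3.5,"hand":0},
    {"dx":27,"dy":-44.5,"spin":-3.5,"hand":0},
    {"dx":27,"dy":-44.5,"spin":-3.5,"hand":0},
    {"dx":27,"dy":-44.5,"spin":-3.5,"hand":0}
  ],
  "grip_force": 20
}}

```text
invalid input at $.commands[0]: expected keys dx, dy, dz, spin, hand
```

{"api": "apply_moves", "payload": {
  "commands": [
    {"dx":27,"dy":-44.5,"spin":-3.5,"hand":0},
    {"dx":27,"dy":-44.5,"spin":-3.5,"hand":0},
    {"dx":27,"dy":-44.5,"spin":-3.5,"hand":0},
    {"dx":27,"dy":-44.5,"spin":-3.5,"hand":0},
    {"dx":27,"dy":-44.5,"spin":-3.5,"hand":0}
  ]
}}

```text
invalid input at $.commands[0]: expected keys dx, dy, dz, spin, hand
```

{"api": "apply_moves", "payload": {
  "commands": [
    {"dx":-6,"dy":-46.6,"spin":-3.5,"hand":0.4},
    {"dx":-6,"dy":-46.6,"spin":-3.5,"hand":0.4},
    {"dx":-6,"dy":-46.6,"spin":-3.5,"hand":0.4},
    {"dx":-6,"dy":-46.6,"spin":-3.5,"hand":0.4},
    {"dx":-6,"dy":-46.6,"spin":-3.5,"hand":0.4}
  ]
}}

```text
invalid input at $.commands[0]: expected keys dx, dy, dz, spin, hand
```

{"api": "apply_moves", "payload": {
  "commands": [
    {"dx":-6,"dy":-46.6,"dz":-15,"spin":-3.5,"hand":0.4},
    {"dx":-6,"dy":-46.6,"dz":-15,"spin":-3.5,"hand":0.4},
    {"dx":-6,"dy":-46.6,"dz":-15,"spin":-3.5,"hand":0.4},
    {"dx":-6,"dy":-46.6,"dz":-15,"spin":-3.5,"hand":0.4},
    {"dx":-6,"dy":-46.6,"dz":-15,"spin":-3.5,"hand":0.4}
  ]
}}

```text
t: 0.78
eef_pos: [0.1686, 0.4104, 0.329]
ee_rot: [1.802, 1.571, -1.946]
force: [-1.6, -0.3, 0.4]
width: 0.0533
```

{"api": "apply_moves", "payload": {
  "commands": [
    {"dx":46,"dy":-32,"dz":5,"spin":-3.5,"hand":0.4},
    {"dx":46,"dy":-32,"dz":5,"spin":-3.5,"hand":0.4},
    {"dx":46,"dy":-32,"dz":5,"spin":-3.5,"hand":0.4},
    {"dx":46,"dy":-32,"dz":5,"spin":-3.5,"hand":0.4},
    {"dx":46,"dy":-32,"dz":5,"spin":-3.5,"hand":0.4}
  ],
  "grip_force": 20
}}

```text
t: 1.4
eef_pos: [0.3999, 0.2507, 0.355]
ee_rot: [-1.253, 1.57, 0.977]
force: [1.0, 1.2, 0.3]
width: 0.052
```

{"api": "apply_moves", "payload": {
  "commands": [
    {"dx":8,"dy":-50,"dz":0,"spin":-3.5,"hand":0.4},
    {"dx":8,"dy":-50,"dz":0,"spin":-3.5,"hand":0.4},
    {"dx":8,"dy":-50,"dz":0,"spin":-3.5,"hand":0.4},
    {"dx":8,"dy":-50,"dz":0,"spin":-3.5,"hand":0.4},
    {"dx":8,"dy":-50,"dz":0,"spin":-3.5,"hand":0.4}
  ]
}}

```text
t: 2.02
eef_pos: [0.4386, 0.0004, 0.3548]
ee_rot: [-1.455, 1.57, 0.47]
force: [1.7, -0.3, 0.3]
width: 0.0528
```

{"api": "apply_moves", "payload": {
  "commands": [
    {"dx":-6,"dy":-53,"dz":0,"spin":-3.5,"hand":0.4},
    {"dx":-6,"dy":-53,"dz":0,"spin":-3.5,"hand":0.4},
    {"dx":-6,"dy":-53,"dz":0,"spin":-3.5,"hand":0.4},
    {"dx":-6,"dy":-53,"dz":0,"spin":-3.5,"hand":0.4},
    {"dx":-6,"dy":-53,"dz":0,"spin":-3.5,"hand":0.4}
  ]
}}

```text
t: 2.65
eef_pos: [0.4082, -0.2647, 0.3548]
ee_rot: [-1.765, 1.57, -0.145]
force: [1.6, -0.1, -0.3]
width: 0.0522
```

```bash
python3 - <<'E'
from h import *
s=status.get_state(); im=viewer.grab_frame('wrist'); cv2.imwrite('pics/w1.png',im[:,:,::-1])
np.save('w1.npy',np.r_[s['eef_pos'],s['ee_rot']])
print(s['eef_pos'],s['q'],s['width']);c=cam('wrist',s)
Rm=R.from_euler('xyz',s['ee_rot']).as_matrix();print(np.degrees(np.arctan2(Rm[1,1],Rm[0,1])))
th=np.linspace(0,2*np.pi,60)
for rr in (.041,.030):
  p=proj(c,np.c_[.374+rr*np.cos(th),-.268+rr*np.sin(th),np.full(60,.022)])
  cv2.polylines(im,[p.astype(np.int32)],True,(0,255,0),1)
cv2.imwrite('pics/w1o.png',im[:,:,::-1])
E
```

```text
[ 0.40815417 -0.26465756  0.35479311] [-1.69982392e-01  8.71755852e-02 -4.65512507e-01 -1.26481901e-05
 -1.01766902e+00  2.18343422e-01] 0.05215848461294054
-177.22949658526449
```

View pics/w1o.png

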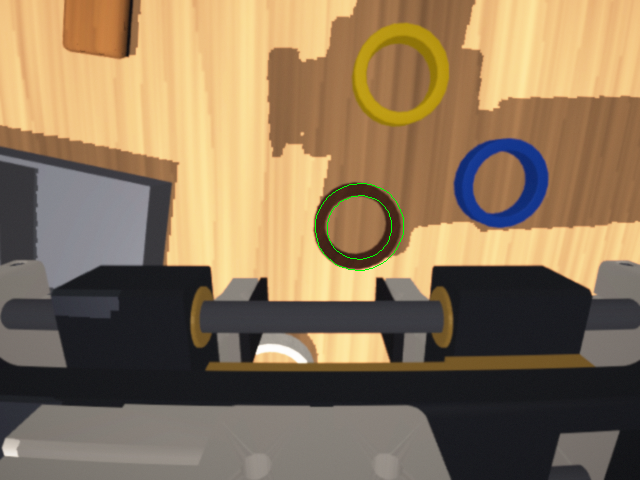

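The overlay of the estimated bangle sits right on the dark brown ring at (360,227), so the estimate is good. Yellow is at (402,74) and blue at (502,182). Descending.

{"api": "apply_moves", "payload": {
  "commands": [
    {"dx":1.3,"dy":-1.3,"dz":-50,"spin":0,"hand":0.4},
    {"dx":0,"dy":0,"dz":-50,"spin":0,"hand":0.4},
    {"dx":0,"dy":0,"dz":-40,"spin":0,"hand":0.4},
    {"dx":0,"dy":0,"dz":-22,"spin":0,"hand":0.4},
    {"dx":0,"dy":0,"dz":-10,"spin":0,"hand":0.4}
  ]
}}

```text
t: 3.32
eef_pos: [0.4096, -0.2641, 0.1814]
ee_rot: [1.332, 1.568, 2.954]
force: [0.3, -0.6, 0.5]
width: 0.0523
```

{"api": "apply_moves", "payload": {
  "commands": [
    {"dx":0,"dy":0,"dz":0,"spin":0,"hand":0.8},
    {"dx":0,"dy":0,"dz":0,"spin":0,"hand":1},
    {"dx":0,"dy":0,"dz":0,"spin":0,"hand":1},
    {"dx":0,"dy":0,"dz":0,"spin":0,"hand":1},
    {"dx":0,"dy":0,"dz":0,"spin":0,"hand":1}
  ]
}}

```text
t: 3.95
eef_pos: [0.4101, -0.2643, 0.1831]
ee_rot: [-1.848, 1.57, -0.227]
force: [-1.0, 1.6, 4.5]
width: 0.0103
```

{"api": "apply_moves", "payload": {
  "commands": [
    {"dx":0,"dy":0,"dz":20,"spin":0,"hand":1},
    {"dx":0,"dy":0,"dz":40,"spin":0,"hand":1},
    {"dx":0,"dy":0,"dz":40,"spin":0,"hand":1},
    {"dx":0,"dy":0,"dz":40,"spin":0,"hand":1},
    {"dx":0,"dy":0,"dz":40,"spin":0,"hand":1}
  ]
}}

```text
t: 4.58
eef_pos: [0.4096, -0.2641, 0.3641]
ee_rot: [-1.068, 1.571, 0.553]
force: [1.4, -0.4, -0.7]
width: 0.0101
```

{"api": "apply_moves", "payload": {
  "commands": [
    {"dx":23.9,"dy":52.2,"dz":0,"spin":0,"hand":1},
    {"dx":23.9,"dy":52.2,"dz":0,"spin":0,"hand":1},
    {"dx":23.9,"dy":52.2,"dz":0,"spin":0,"hand":1},
    {"dx":23.9,"dy":52.2,"dz":0,"spin":0,"hand":1},
    {"dx":23.9,"dy":52.2,"dz":0,"spin":0,"hand":1}
  ]
}}

```text
t: 5.2
eef_pos: [0.5298, -0.0014, 0.3628]
ee_rot: [-1.125, 1.57, 0.496]
force: [1.1, -0.7, -0.4]
width: 0.0108
```

{"api": "apply_moves", "payload": {
  "commands": [
    {"dx":23.9,"dy":52.2,"dz":0,"spin":0,"hand":1},
    {"dx":23.9,"dy":52.2,"dz":0,"spin":0,"hand":1},
    {"dx":23.9,"dy":52.2,"dz":0,"spin":0,"hand":1},
    {"dx":23.9,"dy":52.2,"dz":0,"spin":0,"hand":1},
    {"dx":23.9,"dy":52.2,"dz":0,"spin":0,"hand":1}
  ]
}}

```text
t: 5.82
eef_pos: [0.6494, 0.2595, 0.3625]
ee_rot: [1.929, 1.57, -2.733]
force: [1.0, 0.0, -0.8]
width: 0.0101
```

```bash
python3 - <<'E'
from h import *
s=status.get_state(); im=viewer.grab_frame('wrist'); cv2.imwrite('pics/w2.png',im[:,:,::-1])
print(s['eef_pos'],s['q'],s['width'],s['force']);c=cam('wrist',s)
Rm=R.from_euler('xyz',s['ee_rot']).as_matrix();print(np.degrees(np.arctan2(Rm[1,1],Rm[0,1])),Rm[:,0])
a=np.radians(92.7);ux=np.array([np.cos(a),np.sin(a)]);uy=np.array([-ux[1],ux[0]])
C=np.array([.6355,.2572])
for hx,hy,z in((.065,.085,.05),(.06,.08,.005)):
  P=[np.r_[C+i*hx*ux+j*hy*uy,z] for i,j in((1,1),(1,-1),(-1,-1),(-1,1))]
  cv2.polylines(im,[proj(c,P).astype(np.int32)],True,(0,255,0),1)
cv2.imwrite('pics/w2o.png',im[:,:,::-1])
E
```

```text
[0.64943638 0.25953871 0.36246874] [ 6.57971246e-01  4.23879853e-01  1.40283817e-02 -9.40938918e-05
 -1.16128419e+00 -6.07511987e-01] 0.010143077689628341 [ 9.78215965e-01  1.41023785e-04 -7.68937311e-01]
-177.1110460036221 [-3.21273897e-04 -1.39212052e-04 -9.99999939e-01]
```

View pics/w2o.png

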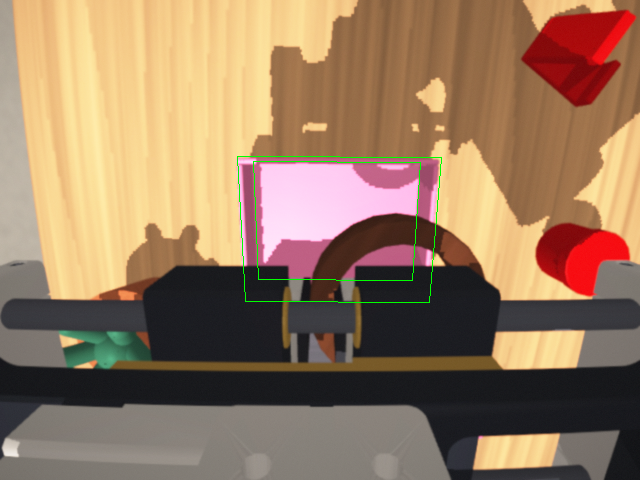

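Bangle held at 10 mm opening. The box model overlay matches the rim at (240,160)-(438,160), and the ring is over the interior. Lowering it.

{"api": "apply_moves", "payload": {
  "commands": [
    {"dx":0,"dy":-1,"dz":-50,"spin":0,"hand":1},
    {"dx":0,"dy":0,"dz":-50,"spin":0,"hand":1},
    {"dx":0,"dy":0,"dz":-40,"spin":0,"hand":1},
    {"dx":0,"dy":0,"dz":-22,"spin":0,"hand":1},
    {"dx":0,"dy":0,"dz":-9,"spin":0,"hand":1}
  ]
}}

```text
t: 6.5
eef_pos: [0.6485, 0.2564, 0.1897]
ee_rot: [2.108, 1.568, -2.554]
force: [-0.1, 0.1, 0.2]
width: 0.0101
```

{"api": "apply_moves", "payload": {
  "commands": [
    {"dx":0,"dy":0,"dz":-1.5,"spin":0,"hand":1},
    {"dx":0,"dy":0,"dz":-1.5,"spin":0,"hand":1},
    {"dx":0,"dy":0,"dz":0,"spin":0,"hand":1},
    {"dx":0,"dy":0,"dz":0,"spin":0,"hand":1},
    {"dx":0,"dy":0,"dz":0,"spin":0,"hand":1}
  ]
}}

```text
t: 7.12
eef_pos: [0.6491, 0.2568, 0.1891]
ee_rot: [-1.003, 1.57, 0.618]
force: [0.5, 0.3, -1.1]
width: 0.0105
```

{"api": "apply_moves", "payload": {
  "commands": [
    {"dx":0,"dy":0,"dz":0,"spin":0,"hand":0.6},
    {"dx":0,"dy":0,"dz":0,"spin":0,"hand":0.55},
    {"dx":0,"dy":0,"dz":0,"spin":0,"hand":0.55},
    {"dx":0,"dy":0,"dz":0,"spin":0,"hand":0.55},
    {"dx":0,"dy":0,"dz":0,"spin":0,"hand":0.55}
  ]
}}

```text
t: 7.75
eef_pos: [0.649, 0.2568, 0.1886]
ee_rot: [1.454, 1.571, 3.075]
force: [-0.8, 0.8, -0.0]
width: 0.039
```

{"api": "apply_moves", "payload": {
  "commands": [
    {"dx":0,"dy":0,"dz":20,"spin":0,"hand":0.55},
    {"dx":0,"dy":0,"dz":40,"spin":0,"hand":0.55},
    {"dx":0,"dy":0,"dz":50,"spin":0,"hand":0.55},
    {"dx":0,"dy":0,"dz":50,"spin":0,"hand":0.55},
    {"dx":0,"dy":0,"dz":20,"spin":0,"hand":0.55}
  ]
}}

```text
t: 8.38
eef_pos: [0.6494, 0.2568, 0.3748]
ee_rot: [-1.12, 1.564, 0.501]
force: [0.1, 0.0, 0.1]
width: 0.0395
```

{"api": "apply_moves", "payload": {
  "commands": [
    {"dx":-30,"dy":-40,"dz":0,"spin":7,"hand":0},
    {"dx":-30,"dy":-40,"dz":0,"spin":7,"hand":0},
    {"dx":-30,"dy":-40,"dz":0,"spin":7,"hand":0},
    {"dx":-30,"dy":-40,"dz":0,"spin":7,"hand":0},
    {"dx":-30,"dy":-40,"dz":0,"spin":7,"hand":0}
  ]
}}

```text
t: 9.0
eef_pos: [0.4978, 0.0555, 0.3703]
ee_rot: [-1.903, 1.569, 0.333]
force: [-0.1, -0.5, 0.8]
width: 0.0836
```

```bash
python3 - <<'E'
from h import *
s=status.get_state(); im=viewer.grab_frame('side'); cv2.imwrite('pics/s3.png',im[:,:,::-1])
im=viewer.grab_frame('top'); cv2.imwrite('pics/t3.png',im[:,:,::-1])
print(s['eef_pos'],s['width'])
crop('pics/t3.png','pics/t3z.png',120,90,180,175,3.4)
crop('pics/s3.png','pics/s3z.png',200,70,200,180,3)
E
```

```text
[0.49781219 0.05545501 0.37029784] 0.08359475150401753
```

View pics/t3z.png

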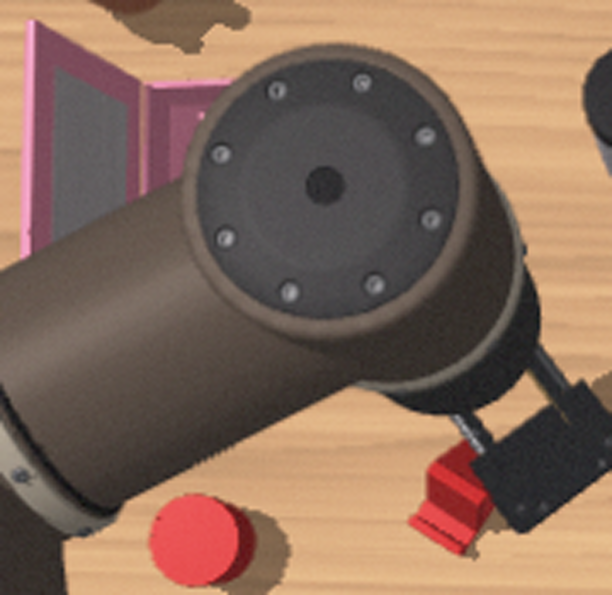

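View pics/s3z.png

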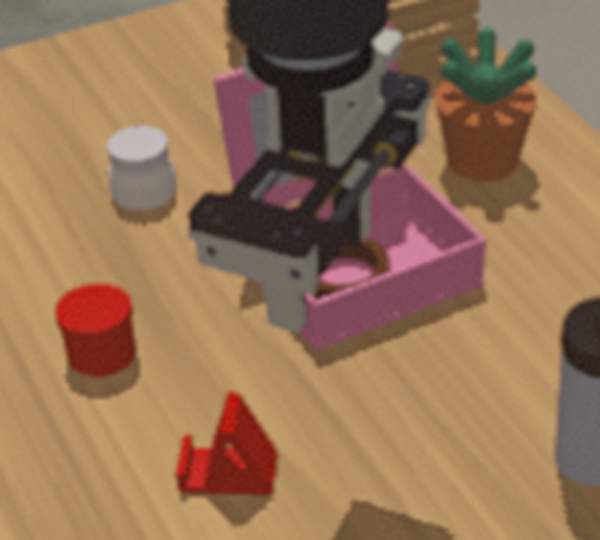

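The side view shows the brown ring inside the box around (355,262), partly hidden by the arm, so I'll check it again later. Next is the stand, at about (0.4385,0.091) with yaw -32°, which puts the jaws at about 58°.

{"api": "apply_moves", "payload": {
  "commands": [
    {"dx":-12,"dy":7,"dz":0,"spin":4,"hand":0},
    {"dx":-12,"dy":7,"dz":0,"spin":4,"hand":0},
    {"dx":-12,"dy":7,"dz":0,"spin":4,"hand":0},
    {"dx":-12,"dy":7,"dz":0,"spin":4,"hand":0},
    {"dx":-11,"dy":7,"dz":0,"spin":4,"hand":0}
  ]
}}

```text
t: 9.72
eef_pos: [0.4397, 0.0921, 0.37]
ee_rot: [-2.052, 1.569, 0.531]
force: [0.1, -0.0, -0.0]
width: 0.088
```

```bash
python3 - <<'E'
from h import *
s=status.get_state(); im=viewer.grab_frame('wrist'); cv2.imwrite('pics/w4.png',im[:,:,::-1])
print(s['eef_pos'],s['q'],s['width']);c=cam('wrist',s)
Rm=R.from_euler('xyz',s['ee_rot']).as_matrix();print(np.degrees(np.arctan2(Rm[1,1],Rm[0,1])))
a=np.radians(-32.2);ux=np.array([np.cos(a),np.sin(a)]);uy=np.array([-ux[1],ux[0]])
C=np.array([.4320,.0954])
P=[np.r_[C+i*.037*ux+j*.022*uy,0] for i,j in((1,1),(1,-1),(-1,-1),(-1,1))]
print(proj(c,P))
cv2.polylines(im,[proj(c,P).astype(np.int32)],True,(0,255,0),1)
q=proj(c,[np.r_[C+.008*ux,.035]])[0];cv2.circle(im,tuple(q.astype(int)),2,(255,255,0),-1)
cv2.imwrite('pics/w4o.png',im[:,:,::-1])
# side overlay
im=cv2.imread('pics/s3.png');p=proj(cam('side'),P).astype(np.int32);cv2.polylines(im,[p],True,(0,255,0),1);cv2.imwrite('pics/s3o.png',im)
crop('pics/s3o.png','pics/s3oz.png',245,190,60,60,10)
E
```

```text
[0.43973187 0.09208565 0.3700483 ] [ 6.47622221e-01  5.91786712e-03 -5.14309645e-01  2.67969360e-04
 -1.04859100e+00  3.64459178e-01] 0.08803019632116228
-122.00431562164003
[[302.37938751 195.93438808]
 [345.73645312 196.09435732]
 [344.29171166 265.60784718]
 [303.0809613  265.45239861]]
```

View pics/w4o.png

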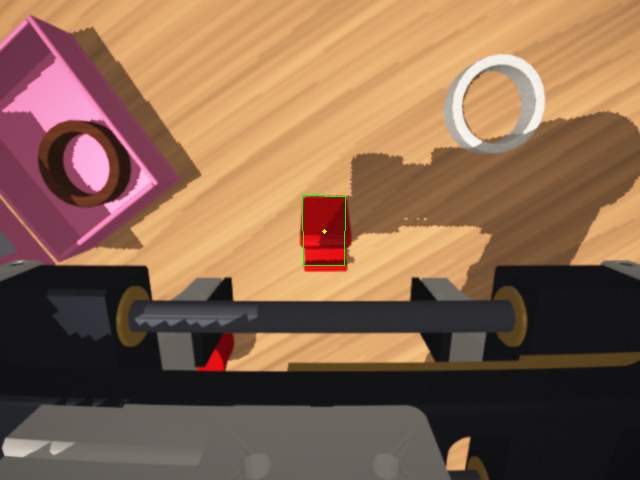

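View pics/s3oz.png

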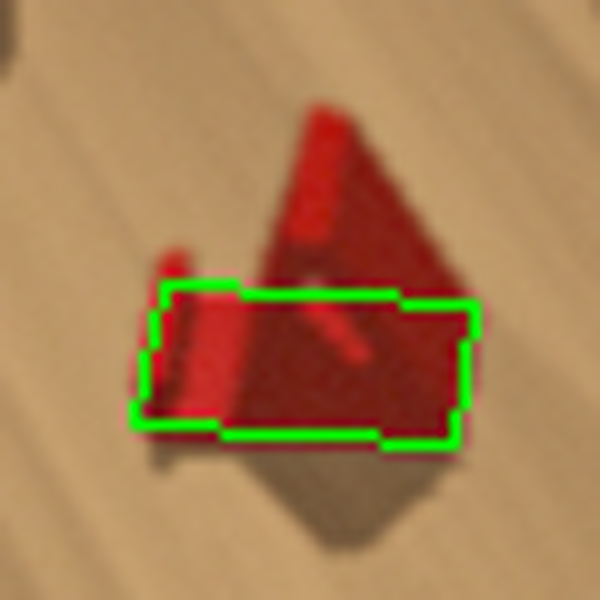

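The wrist view shows the bangle lying flat in the pink box at (85,163). The stand overlay fits its foot at (303-346,195-266). Descending to grip it.

{"api": "apply_moves", "payload": {
  "commands": [
    {"dx":-1.5,"dy":-0.5,"dz":-45,"spin":0,"hand":0},
    {"dx":0,"dy":0,"dz":-45,"spin":0,"hand":0},
    {"dx":0,"dy":0,"dz":-40,"spin":0,"hand":0},
    {"dx":0,"dy":0,"dz":-30,"spin":0,"hand":0},
    {"dx":0,"dy":0,"dz":-13,"spin":0,"hand":0}
  ]
}}

```text
t: 10.4
eef_pos: [0.4387, 0.0913, 0.195]
ee_rot: [1.289, 1.57, -2.414]
force: [-0.0, 0.1, 0.3]
width: 0.0878
```

{"api": "apply_moves", "payload": {
  "commands": [
    {"dx":0,"dy":0,"dz":0,"spin":0,"hand":0.35},
    {"dx":0,"dy":0,"dz":0,"spin":0,"hand":0.7},
    {"dx":0,"dy":0,"dz":0,"spin":0,"hand":1},
    {"dx":0,"dy":0,"dz":0,"spin":0,"hand":1},
    {"dx":0,"dy":0,"dz":0,"spin":0,"hand":1}
  ]
}}

```text
t: 11.02
eef_pos: [0.4385, 0.0913, 0.196]
ee_rot: [-1.96, 1.57, 0.621]
force: [-0.7, -0.6, 4.6]
width: 0.0441
```

{"api": "apply_moves", "payload": {
  "commands": [
    {"dx":0,"dy":0,"dz":10,"spin":0,"hand":1},
    {"dx":0,"dy":0,"dz":30,"spin":0,"hand":1},
    {"dx":0,"dy":0,"dz":40,"spin":0,"hand":1},
    {"dx":0,"dy":0,"dz":50,"spin":0,"hand":1},
    {"dx":0,"dy":0,"dz":50,"spin":0,"hand":1}
  ]
}}

```text
t: 11.65
eef_pos: [0.438, 0.0909, 0.3779]
ee_rot: [-1.767, 1.571, 0.814]
force: [0.4, 0.2, -0.4]
width: 0.0439
```

```bash
python3 - <<'E'
from h import *
s=status.get_state(); print(s['eef_pos'],s['q'],s['width'],s['force'])
Rm=R.from_euler('xyz',s['ee_rot']).as_matrix();print(np.degrees(np.arctan2(Rm[1,1],Rm[0,1])))
im=viewer.grab_frame('side'); cv2.imwrite('pics/s5.png',im[:,:,::-1])
im=viewer.grab_frame('wrist'); cv2.imwrite('pics/w5.png',im[:,:,::-1])
E
```

```text
[0.43800008 0.09091965 0.37792056] [ 6.47769185e-01 -4.34853092e-03 -5.04993615e-01 -5.15465376e-05
 -1.06988139e+00  3.62465143e-01] 0.04385943079941132 [ 0.39910602  0.20928679 -0.43033621]
-122.11925424591355
```

View pics/s5.png

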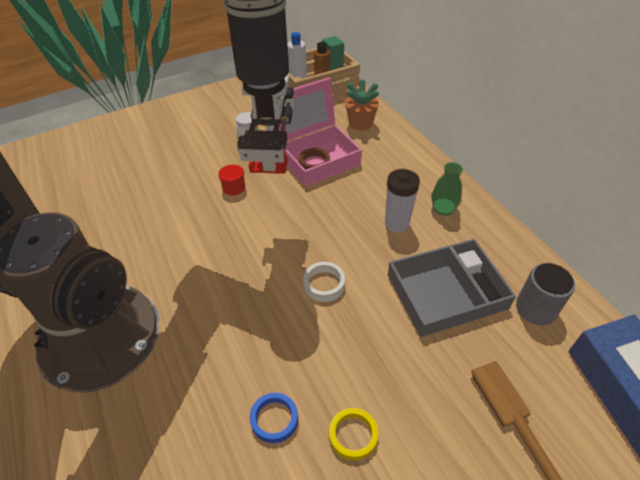

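View pics/w5.png

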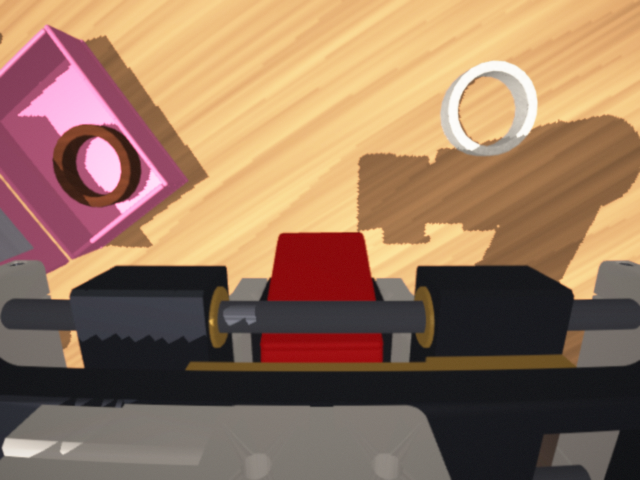

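Stand gripped upright at 44 mm opening. Moving it over the tray.

{"api": "apply_moves", "payload": {
  "commands": [
    {"dx":20.9,"dy":-32.7,"dz":2,"spin":2.25,"hand":1},
    {"dx":20.9,"dy":-32.7,"dz":2,"spin":2.25,"hand":1},
    {"dx":20.9,"dy":-32.7,"dz":0,"spin":2.25,"hand":1},
    {"dx":20.9,"dy":-32.7,"dz":0,"spin":2.25,"hand":1},
    {"dx":20.9,"dy":-32.7,"dz":0,"spin":2.25,"hand":1}
  ]
}}

```text
t: 12.38
eef_pos: [0.5433, -0.0734, 0.3797]
ee_rot: [-0.105, 1.571, 2.674]
force: [0.2, -0.1, -0.3]
width: 0.0437
```

{"api": "apply_moves", "payload": {
  "commands": [
    {"dx":20.9,"dy":-32.7,"dz":0,"spin":2.25,"hand":1},
    {"dx":20.9,"dy":-32.7,"dz":0,"spin":2.25,"hand":1},
    {"dx":20.9,"dy":-32.7,"dz":0,"spin":2.25,"hand":1},
    {"dx":20.9,"dy":-32.7,"dz":0,"spin":2.25,"hand":1},
    {"dx":20.9,"dy":-32.7,"dz":0,"spin":2.25,"hand":1}
  ]
}}

```text
t: 13.0
eef_pos: [0.6478, -0.2368, 0.3795]
ee_rot: [-0.165, 1.57, 2.81]
force: [1.1, -0.2, -0.6]
width: 0.0442
```

```bash
python3 - <<'E'
from h import *
s=status.get_state(); im=viewer.grab_frame('wrist');c=cam('wrist',s)
print(s['eef_pos'],s['q'],s['width'],s['force'])
Rm=R.from_euler('xyz',s['ee_rot']).as_matrix();print(np.degrees(np.arctan2(Rm[1,1],Rm[0,1])))
a=np.radians(-9.5);ux=np.array([np.cos(a),np.sin(a)]);uy=np.array([-ux[1],ux[0]])
C=np.array([.6395,-.2343])
for hx,hy,z in((.07,.08,.045),(.065,.075,.005)):
  P=[np.r_[C+i*hx*ux+j*hy*uy,z] for i,j in((1,1),(1,-1),(-1,-1),(-1,1))]
  cv2.polylines(im,[proj(c,P).astype(np.int32)],True,(0,255,0),1)
cv2.imwrite('pics/w6.png',im[:,:,::-1])
E
```

```text
[ 0.64782849 -0.23684652  0.37949051] [-6.87856576e-02  3.97734513e-01  1.30583952e-02 -2.14401618e-04
 -1.18685808e+00  1.47296792e+00] 0.044169184754904 [ 1.09661556 -0.1943117  -0.55759072]
-99.55089089228672
```

View pics/w6.png

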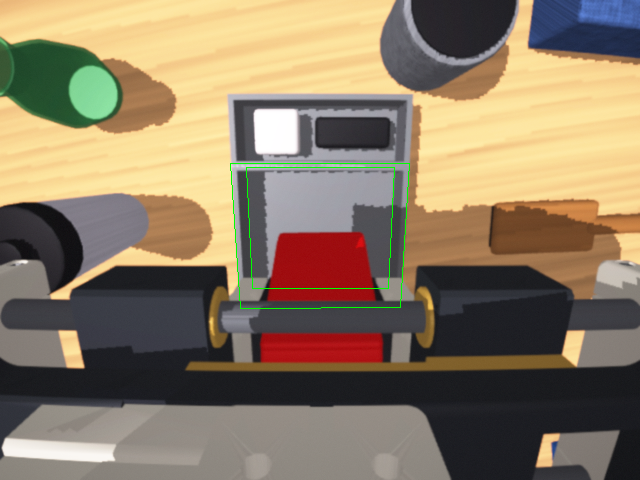

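The tray overlay fits and the stand hangs over the large compartment, clear of the divider at row 163. Lowering.

{"api": "apply_moves", "payload": {
  "commands": [
    {"dx":-1,"dy":1,"dz":-45,"spin":0,"hand":1},
    {"dx":0,"dy":0,"dz":-45,"spin":0,"hand":1},
    {"dx":0,"dy":0,"dz":-45,"spin":0,"hand":1},
    {"dx":0,"dy":0,"dz":-27,"spin":0,"hand":1},
    {"dx":0,"dy":0,"dz":-12,"spin":0,"hand":1}
  ]
}}

```text
t: 13.68
eef_pos: [0.6458, -0.2346, 0.2037]
ee_rot: [0.046, 1.568, 3.02]
force: [-0.4, -0.4, 0.0]
width: 0.0439
```

{"api": "apply_moves", "payload": {
  "commands": [
    {"dx":0,"dy":0,"dz":-1.5,"spin":0,"hand":1},
    {"dx":0,"dy":0,"dz":-1.5,"spin":0,"hand":1},
    {"dx":0,"dy":0,"dz":-1,"spin":0,"hand":1},
    {"dx":0,"dy":0,"dz":0,"spin":0,"hand":1},
    {"dx":0,"dy":0,"dz":0,"spin":0,"hand":1}
  ]
}}

```text
t: 14.3
eef_pos: [0.6466, -0.2347, 0.2021]
ee_rot: [-3.058, 1.57, -0.084]
force: [-0.3, -0.6, -0.4]
width: 0.044
```

{"api": "apply_moves", "payload": {
  "commands": [
    {"dx":0,"dy":0,"dz":-1,"spin":0,"hand":1},
    {"dx":0,"dy":0,"dz":0,"spin":0,"hand":0.4},
    {"dx":0,"dy":0,"dz":0,"spin":0,"hand":0.2},
    {"dx":0,"dy":0,"dz":0,"spin":0,"hand":0.2},
    {"dx":0,"dy":0,"dz":0,"spin":0,"hand":0.2}
  ]
}}

```text
t: 14.92
eef_pos: [0.6465, -0.2347, 0.2006]
ee_rot: [-0.101, 1.571, 2.873]
force: [0.4, -0.9, 0.3]
width: 0.0696
```

{"api": "apply_moves", "payload": {
  "commands": [
    {"dx":0,"dy":0,"dz":20,"spin":0,"hand":0.2},
    {"dx":0,"dy":0,"dz":40,"spin":0,"hand":0.2},
    {"dx":0,"dy":0,"dz":50,"spin":0,"hand":0.2},
    {"dx":0,"dy":0,"dz":50,"spin":0,"hand":0.2},
    {"dx":0,"dy":0,"dz":30,"spin":0,"hand":0.2}
  ]
}}

```text
t: 15.55
eef_pos: [0.6466, -0.2349, 0.394]
ee_rot: [3.094, 1.567, -0.215]
force: [-0.2, 0.1, -0.1]
width: 0.0704
```

{"api": "apply_moves", "payload": {
  "commands": [
    {"dx":-45,"dy":40,"dz":0,"spin":0,"hand":0},
    {"dx":-45,"dy":40,"dz":0,"spin":0,"hand":0},
    {"dx":-45,"dy":40,"dz":0,"spin":0,"hand":0},
    {"dx":-30,"dy":40,"dz":0,"spin":0,"hand":0},
    {"dx":0,"dy":40,"dz":0,"spin":0,"hand":0}
  ]
}}

```text
t: 16.18
eef_pos: [0.4793, -0.0341, 0.3914]
ee_rot: [-2.463, 1.569, 0.51]
force: [1.2, 0.8, -0.2]
width: 0.0875
```

```bash
python3 - <<'E'
from h import *
s=status.get_state(); print(s['eef_pos'],s['width'],s['t'])
for n in('side','top'):
  im=viewer.grab_frame(n); cv2.imwrite(f'pics/{n}7.png',im[:,:,::-1])
crop('pics/side7.png','pics/side7z.png',270,70,260,270,2.2)
E
```

```text
[ 0.47926792 -0.03406819  0.39144869] 0.08746105301425797 16.175
```

View pics/side7z.png

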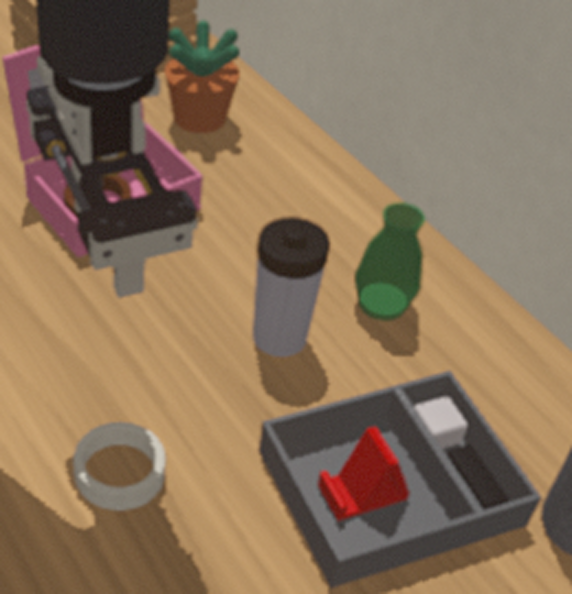

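View pics/top7.png

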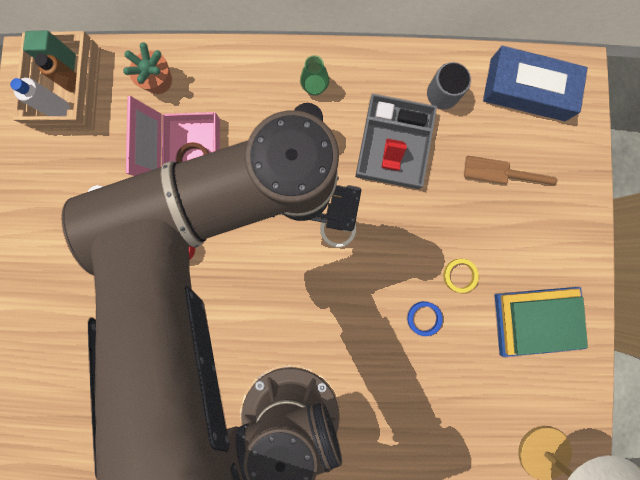

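The stand is upright in the large compartment (top image, 395,154). The bangle lies flat in the box, as seen in the earlier wrist view. The gripper is clear of everything.

```bash
python3 - <<'E'
from station import arm
print(arm.job_done())
E
```

```text
the job is handed in; nothing more can be done
None
```

I put the dark wooden bangle in the pink jewellery box first, then stood the red phone stand in the tray's large compartment. Both are released, and I handed the job in at about 16 s of the 58 s allowed.

- **Bangle:** two wrist views taken after release show it lying flat on the box floor. In the last side and top pictures the arm partly hides it.
- **Phone stand:** the last side and top pictures show it upright on its base, clear of the walls and divider. The open gripper was well clear of everything.
- **Forces:** no reading at the end of a move was above about 5 N.
- **Rejected moves:** my first three travel calls were refused because they left out the `dz` value. The fourth ran on its own, so the arm started its route from a different point; it hit nothing and I re-planned from there.

No check failed.

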